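# Make up three kits for the pill-making bench

## Task

Make up the three kits for the pill-making bench: the honey jar (amber, yellow lid) and the wooden pill stamp go in the wooden tray, the brass weight and the white porcelain jar in the metal tray, and the red tin alone in the green tray. Each thing stands upright on the floor of a compartment of its own, set down rather than dropped, and nothing of the stock may be tipped over. Leave the amber jar with the black lid standing where it is.

Things in the scene. Friction and masses are not known exactly. Their poses are not given: they have to be found in the camera images.
- honey_jar: Honey jar: round amber glass jar with a YELLOW lid and a white paper band, 44 mm across, straight-sided to 48 mm, then the 43 mm wide lid up to its full height of 64 mm. About 0.12 kg. Standing upright and loose on the table at the start; origin: centre of its underside; z up its axis.
- china_jar: Porcelain jar: round white jar with a BLUE lid and a thin blue line near its foot, 44 mm across, straight-sided to 48 mm, then the 43 mm wide lid up to its full height of 64 mm. About 0.15 kg. Standing upright and loose on the table at the start; origin: centre of its underside; z up its axis.
- weight: Brass weight: plain brass cylinder 40 mm across and 52 mm high, with a small 22 mm wide knob on top, 64 mm high in all. About 0.5 kg. Standing upright and loose on the table at the start; origin: centre of its underside; z up its axis.
- stamp: Wooden pill stamp: turned brown wood, round foot 42 mm across and 18 mm high, above it (from 26 to 70 mm) a straight handle 30 mm across; 75 mm high in all. About 0.06 kg. Standing upright and loose on the table at the start; origin: centre of its underside; z up its axis.
- tin: Red tin: square red box with a brass-coloured patch on its lid, 40 by 40 mm and 62 mm high; x and y run square to its sides; it may stand turned. About 0.09 kg. Standing upright and loose on the table at the start; origin: centre of its underside; z up its axis.
- old_jar: Bystander: the same amber jar as the honey jar but with a BLACK lid, 44 mm across, 64 mm high; not wanted in any kit, stays where it stands. Standing upright and loose on the table at the start; origin: centre of its underside; z up its axis.
- wood_tray: Pale wooden kit tray, fixed to the table, level. 72 mm (its x) by 140 mm (its y), rim 14 mm high, walls 4 mm, floor 4 mm above the table. A 14 mm high divider parts it into two square 64 by 64 mm compartments, whose centres lie at -34 and +34 mm along its y. Origin: centre of its underside, at table height; z up. 
- steel_tray: Plain grey metal kit tray, fixed to the table, level. 72 mm (its x) by 140 mm (its y), rim 14 mm high, walls 4 mm, floor 4 mm above the table. A 14 mm high divider parts it into two square 64 by 64 mm compartments, whose centres lie at -34 and +34 mm along its y. Origin: centre of its underside, at table height; z up. 
- green_tray: Green plastic kit tray, fixed to the table, level. 72 mm (its x) by 140 mm (its y), rim 14 mm high, walls 4 mm, floor 4 mm above the table. A 14 mm high divider parts it into two square 64 by 64 mm compartments, whose centres lie at -34 and +34 mm along its y. Origin: centre of its underside, at table height; z up. 
Not all that is in view belongs to the job. Of the things that look like the china_jar, the smaller one is meant. Of the things that look like the steel_tray, the larger one is meant.

How it is judged (in metres and radians):
At the end, for the whole second after the job is handed in: Honey jar and stamp in the wooden tray, weight and porcelain jar in the metal one, tin in the green one: each at rest, upright (0.1 rad), within 4 mm of the tray floor, within 16 mm of a compartment centre along both tray axes; the black-lidded jar upright within 15 mm of its start (x of honey_jar in the frame of wood_tray between -0.016 and 0.016 m and (y of honey_jar in the frame of wood_tray between 0.018 and 0.05 m or y of honey_jar in the frame of wood_tray between -0.05 and -0.018 m) and z of honey_jar in the frame of wood_tray between 0 and 0.008 m and angle between each of honey_jar, stamp, weight, china_jar, tin, old_jar's own z axis and vertical below 0.1 rad and linear speed of each of honey_jar, stamp, weight, china_jar, tin below 0.02 m/s and x of stamp in the frame of wood_tray between -0.016 and 0.016 m and (y of stamp in the frame of wood_tray between 0.018 and 0.05 m or y of stamp in the frame of wood_tray between -0.05 and -0.018 m) and z of stamp in the frame of wood_tray between 0 and 0.008 m and x of weight in the frame of steel_tray between -0.016 and 0.016 m and (y of weight in the frame of steel_tray between 0.018 and 0.05 m or y of weight in the frame of steel_tray between -0.05 and -0.018 m) and z of weight in the frame of steel_tray between 0 and 0.008 m and x of china_jar in the frame of steel_tray between -0.016 and 0.016 m and (y of china_jar in the frame of steel_tray between 0.018 and 0.05 m or y of china_jar in the frame of steel_tray between -0.05 and -0.018 m) and z of china_jar in the frame of steel_tray between 0 and 0.008 m and x of tin in the frame of green_tray between -0.016 and 0.016 m and (y of tin in the frame of green_tray between 0.018 and 0.05 m or y of tin in the frame of green_tray between -0.05 and -0.018 m) and z of tin in the frame of green_tray between 0 and 0.008 m and distance of old_jar from where it was at the start of the episode below 0.015 m); the robot touches nothing.
It fails at once if the amber jar with the black lid is pushed or carried away (15 mm or more) from where it stood (distance of old_jar from where it was at the start of the episode above 0.015 m).
It fails at once if one of the stock things is tipped over (more than about 57 degrees) (angle between any of honey_jar, stamp, weight, china_jar, tin, old_jar's own z axis and vertical above 1 rad).
It fails at once if a thing is dropped into its tray from more than about 20 mm (it comes down on the tray at over 0.6 m/s) ((horizontal distance between honey_jar and wood_tray below 0.06 m and z of honey_jar in the frame of wood_tray below 0.02 m and linear speed of honey_jar above 0.6 m/s) or (horizontal distance between stamp and wood_tray below 0.06 m and z of stamp in the frame of wood_tray below 0.02 m and linear speed of stamp above 0.6 m/s) or (horizontal distance between weight and steel_tray below 0.06 m and z of weight in the frame of steel_tray below 0.02 m and linear speed of weight above 0.6 m/s) or (horizontal distance between china_jar and steel_tray below 0.06 m and z of china_jar in the frame of steel_tray below 0.02 m and linear speed of china_jar above 0.6 m/s) or (horizontal distance between tin and green_tray below 0.06 m and z of tin in the frame of green_tray below 0.02 m and linear speed of tin above 0.6 m/s)).
It also fails if it takes over 125 s, if anything falls off the work surface, if the arm or the gripper's body presses on something with over 40 N, if the wrist force passes 120 N, or if a joint passes its speed limit or range.

## Robot

A 6-joint arm with a two-finger parallel gripper is mounted at the origin on the work surface. World frame = base frame: x ahead of the robot, y to its left, z up, the work surface at z = 0. Lengths are in mm, angles in degrees, forces in N, time in s.
With the tool pointing down it reaches from about 300 to 850 mm from the base axis. Payload 4.2 kg.
Tool frame: the origin (TCP) lies on the centre line of the jaws, within the pads' length; the fingertips stand 11 mm ahead of it and the grasp point (between the pads) lies 8 mm behind it; z points along the fingers, y is the line along which they close (so a half turn about z gives the same grasp; the last joint's range is limited). The gripper opens to 91 mm and grips with 3 to 60 N. Pads are 32 mm wide; open, the fingers measure 118 mm over their backs; the gripper's body (76 mm by 178 mm) begins 60 mm behind the grasp point.
Start: joints at [-66.75, 18.312, 89.639, -0, 72.044, -1.146], TCP at [237.509, -523.674, 194.876] pointing down, gripper open.
Joint ranges: [-177.97, 177.97], [-48.28, 115.42], [12.27, 149.76], [-77.06, 257.06], [2.81, 150.46], [-146.56, 146.56]. Speed limits (degrees/s): [147.25, 147.25, 180, 180, 180, 180].

## Interface

Orientations are given as [roll, pitch, yaw] about the fixed x, y, z axes, in that order (R = Rz(yaw) Ry(pitch) Rx(roll)).
In Python, from workcell import env, grab_frame, camera_model, models gives the robot as it stands.
- The arm moves only by the shell command python3 -m crank 'ROWS' [FORCE]. ROWS is text: rows parted by semicolons, each of 7 numbers parted by spaces: the closure, from -1 (fully open) to 1 (shut), so that 0 is half open, then the shift along the tool's x, y, z in mm, then the turn, a rotation vector about the tool's x, y, z in degrees. A call has 1 to 10 rows; each row shifts and turns the commanded pose from where the row before left it, along the tool's axes as they then stand; what a row does not reach is not made up. A row lasts 1/8 s, in which the tool goes at most 62.5 mm and 10.7 degrees, less where a joint would pass 70% of its speed; a pose out of reach is approached as far as the arm can. A call is refused whole if a number of a shift passes 62.5 or a number of a turn 10.7, either way. A call with a gripper value outside its range is refused whole. The fingers move at their own pace and stop on an object; FORCE is the grip in N (left out, the last holds). Time passes only in rows, so rows that do not move let the fingers close. It gives the time, the measured TCP pose, the force, the opening and the grip force at its end, in the units of the state.
- env.state(): the state, without advancing time (a new reading comes with each control period).
- grab_frame(name): name is "scene" or "top" or "wrist"; returns the picture (400x640x3 uint8, blue, green, red); there is no depth.
- camera_model(name): a dict with "K" (3x3 intrinsics, pixels), "R" (3x3) and "t" (3): a world point X has camera coordinates R X + t; the wrist camera has in their place "mount" (4x4, takes a point from camera to tool coordinates, whose origin is the TCP and whose axes are the flange's). Camera axes: x right, y down, z forward; pixel columns grow to the right and rows downward; lengths in mm; the calibration is good to about 2 mm. A picture is of the moment at which its call begins: read the wrist's pose just before it. camera_model takes no time and is no camera call.
- env.job_done(): hands the job in; it is judged then, once.
Trained networks look in the newest picture that a camera, given by its name, has taken for a name from the list of things; names that differ only in an ending like _2 or _b are one class to them, and where a whole thing is asked for, a point or a joint stands for the part that bears it (a point fixed in the world has none). Each returns a list of dicts, best first, with "p" (0 to 1); they miss things now and then, are a little off and sometimes report something else, mostly with a low value. They report only what shows in the picture. A call takes as long as a camera call. They do not tell look-alikes from the thing itself.
- models.search_frame(name, camera): "point" ([x, y, z] in mm, in world coordinates, good to about 4 mm: the middle of the surface that is visible of it).
The state is a dict: "time_s": time; "qpos": joint angles; "qvel": joint speeds; "effort": joint torques, N m; "ee_pos": TCP position; "ee_rot": TCP orientation; "force": force on the tool from outside, world axes, zero at the start; "torque": the same for the moment, N m; "gripper_width": finger opening in mm; "gripper_force": force on a finger pad.
Only numpy, scipy, OpenCV 4.12 (cv2) and the standard library are available. Lean on these libraries where they do the work, as an engineer would, in place of code of your own. Each camera call takes 0.05 s, during which the arm holds its last target. There are 200 camera calls.

## Working session

There is one attempt and no reset: what is moved stays moved. The work goes in short steps, Python scripts to look and compute and a shell command to move; the robot and the scene stay as the last step left them, time stands still between calls to the robot, and variables do not carry over. Pictures are saved under pics/ and viewed, at most 14 in all, crops included, and the job is handed in when it is done.

```bash
ls; mkdir -p pics; python3 - <<'E'
from workcell import env, grab_frame, camera_model, models
import cv2
for c in ("scene","top"):
    cv2.imwrite(f"pics/{c}0.png",grab_frame(c))
    for n in "honey_jar china_jar weight stamp tin old_jar wood_tray steel_tray green_tray".split():
        print(c,n,[([round(float(v)) for v in d["point"]],round(float(d["p"]),2)) for d in models.search_frame(n,c)[:5]])
    m=camera_model(c); print(m)
s=env.state(); print(s)
E
```

```text
pics
scene honey_jar [([517, -166, 56], 0.64)]
scene china_jar [([505, 40, 58], 0.74), ([354, -102, 68], 0.7), ([638, 194, 6], 0.28)]
scene weight [([505, 256, 45], 0.76), ([456, -54, 52], 0.5)]
scene stamp [([436, -261, 38], 0.87)]
scene tin [([446, 159, 50], 0.63)]
scene old_jar [([456, -49, 55], 0.79)]
scene wood_tray [([626, -7, 4], 0.66), ([635, 194, 5], 0.48)]
scene steel_tray [([276, -333, 3], 0.71), ([620, -196, 6], 0.59)]
scene green_tray [([636, 193, 5], 0.79)]
{'K': array([[469.53958436,   0.        , 314.35958825],
       [  0.        , 469.53958436, 191.79219074],
       [  0.        ,   0.        ,   1.        ]]), 'R': array([[ 0.22799043,  0.97365231,  0.0046416 ],
       [ 0.79103041, -0.18244393, -0.5839393 ],
       [-0.56770701,  0.13680421, -0.81178406]]), 't': array([ -78.33511135, -356.54660437, 1322.78978108])}
top honey_jar [([506, -164, 64], 0.85)]
top china_jar [([492, 50, 62], 0.73), ([341, -99, 80], 0.68)]
top weight [([494, 254, 50], 0.6)]
top stamp [([424, -252, 59], 0.91)]
top tin [([436, 160, 63], 0.96)]
top old_jar [([444, -48, 66], 0.84), ([628, 1, 
[... 517 characters left out ...]
0949909, 843.7861643 ])}
{'time_s': 1.0, 'qpos': array([-6.67496113e+01,  1.83122459e+01,  8.96395246e+01, -1.63690248e-05,
        7.20412148e+01, -1.14787527e+00]), 'qvel': array([-0.01952792,  0.05361555,  0.0248055 , -0.01284927,  0.0018446 ,
       -0.00811788]), 'effort': array([-2.93946774e-03, -4.12365103e+01, -2.32234061e+01,  7.28342473e-02,
        3.75468889e-02, -3.00658698e-06]), 'ee_pos': array([ 237.51416094, -523.68673041,  194.86889532]), 'ee_rot': array([1.79992987e+02, 1.56092960e-04, 2.43982690e+01]), 'force': array([-0.21710236,  0.57884096, -0.30646629]), 'torque': array([ 0.03788877, -0.00054469, -0.02556284]), 'gripper_force': 0.0, 'gripper_width': 90.85995289442455}
```

View pics/top0.png

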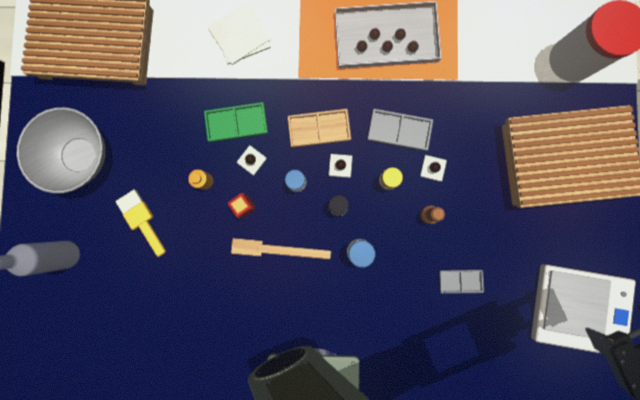

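View pics/scene0.png

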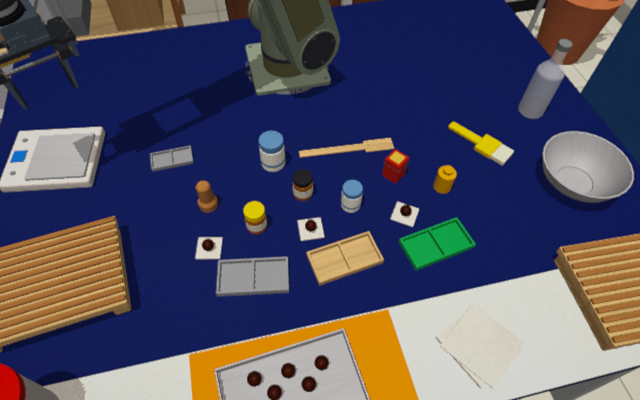

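The scene matches the network reports. In the top view the honey jar is at (391,178), the small china jar at (295,181), the weight at (200,179), the stamp at (432,214) and the tin at (240,205). The black-lidded jar is at (338,206). Trays: green (236,122), wood (319,128), steel (400,129). The decoys are the big china jar at (361,253) and the small steel tray at (462,282). Next I refine the positions from the top image.

```bash
cat > h.py <<'E'
from workcell import env, grab_frame, camera_model, models
import cv2, numpy as np
def ray(c,px,z):
    m=camera_model(c); R=np.array(m["R"]);C=-R.T@m["t"]
    d=R.T@np.linalg.inv(m["K"])@[px[0],px[1],1]
    return C+d*(z-C[2])/d[2]
def go(x,y,z,yaw):
    s=env.state();p=s["ee_pos"];r=s["ee_rot"]
    a=np.radians(yaw);d=np.array([x,y,z])-p
    print("t%.2f"%s["time_s"],p.round(1),r.round(1),"turn z",round(-(yaw-r[2]),1),
     "shift after turn",[round(float(v),1) for v in (np.cos(a)*d[0]+np.sin(a)*d[1],np.sin(a)*d[0]-np.cos(a)*d[1],-d[2])],
     "w%.1f"%s["gripper_width"])
E
python3 - <<'E'
from h import *
im=cv2.imread("pics/top0.png"); big=cv2.resize(im[90:300,180:500],None,fx=2.5,fy=2.5,interpolation=cv2.INTER_CUBIC)
for n,s,z,tol in [("honey",(391,178),64,40),("china",(295,181),64,40),("chinabig",(361,253),80,40),("knob",(199,179),64,25),("weight",(200,179),52,60),("stamp",(432,213),75,30),("tin",(240,205),62,0),("old",(338,206),64,18),("green",(225,124),14,0),("wood",(305,130),14,0),("steel",(390,127),14,0)]:
    if tol: 
        f=im.copy();mask=np.zeros((402,642),np.uint8)
        cv2.floodFill(f,mask,s,0,(tol,)*3,(tol,)*3,4|(255<<8)|cv2.FLOODFILL_FIXED_RANGE|cv2.FLOODFILL_MASK_ONLY);mask=mask[1:-1,1:-1]
    else:
        i=im.astype(int);fg=((np.maximum(i[...,2],i[...,1])>60)).astype(np.uint8)
        _,l=cv2.connectedComponents(fg,connectivity=4);mask=(l==l[s[1],s[0]]).astype(np.uint8)
    c=max(cv2.findContours(mask,cv2.RETR_EXTERNAL,cv2.CHAIN_APPROX_NONE)[0],key=cv2.contourArea)
    r=cv2.minAreaRect(c);b=cv2.boxPoints(r)
    w=np.array([ray("top",p,z) for p in b]);e=w[1]-w[0];e2=w[2]-w[1]
    print(n,"px",np.round(r[0],1),"world",ray("top",r[0],z).round(1),"sides",np.hypot(*e[:2]).round(1),np.hypot(*e2[:2]).round(1),"ang",np.degrees(np.arctan2(e[1],e[0])).round(1),np.degrees(np.arctan2(e2[1],e2[0])).round(1))
    cv2.polylines(big,[np.int32((b+.5-[180,90])*2.5)],1,(255,0,255),1)
cv2.imwrite("pics/ov.png",big)
E
```

```text
honey px [392.3 176.9] world [ 504.3 -166.2   64. ] sides 38.3 39.7 ang -25.8 -116.0
china px [294.5 179. ] world [496.1  46.4  64. ] sides 37.2 39.5 ang -89.0 -178.7
chinabig px [362. 253.] world [ 340.2 -101.1   80. ] sides 50.5 50.0 ang -88.9 -179.4
knob px [197. 178.] world [494.6 260.4  64. ] sides 35.3 35.3 ang -89.0 -177.7
weight px [197.8 178.2] world [495.5 263.   52. ] sides 42.2 41.7 ang -43.2 -133.4
stamp px [437.5 213.5] world [ 426.3 -260.6   75. ] sides 27.3 26.7 ang -44.4 -134.7
tin px [240.8 205. ] world [437.3 162.5  62. ] sides 48.9 48.3 ang -55.0 -144.7
old px [338.5 205. ] world [441.1 -50.4  64. ] sides 41.2 43.4 ang -89.0 -179.2
green px [235.3 121.2] world [636.  193.6  14. ] sides 146.7 79.9 ang -81.1 -170.5
wood px [318.9 127.3] world [624.3  -2.9  14. ] sides 146.5 80.0 ang -82.5 -172.7
steel px [400.2 129. ] world [ 623.  -192.2   14. ] sides 79.1 145.8 ang -9.5 -99.7
```

View pics/ov.png

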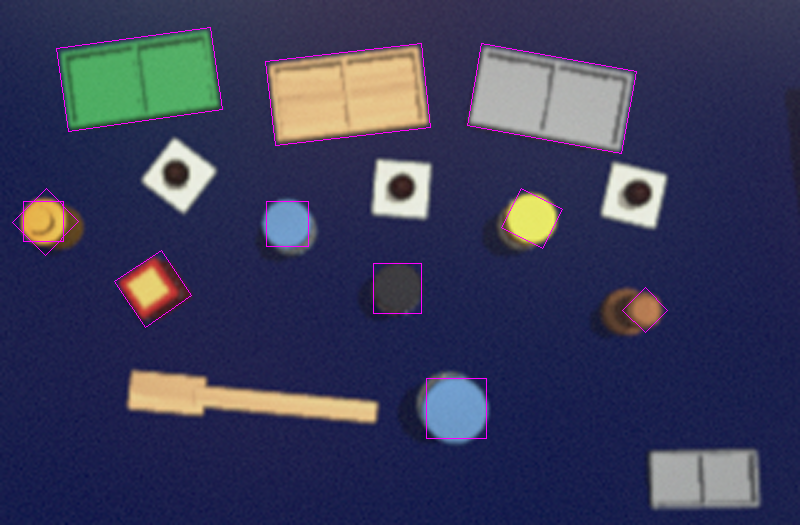

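```bash
python3 -m crank '-1 0 0 0 0 0 -9.4;-1 0 0 0 0 0 -9.4;-1 0 0 0 0 0 -9.4;-1 0 0 0 0 0 -9.4;-1 0 0 0 0 0 -9.4;-1 0 0 0 0 0 -9.3;-1 0 0 0 0 0 -9.3' 20; python3 -m crank '-1 33 23.5 5.5 0 0 0;-1 33 23.5 5.5 0 0 0;-1 33 23.5 5.5 0 0 0;-1 33 23.5 5.5 0 0 0;-1 33 23.5 5.5 0 0 0;-1 33 23.5 5.5 0 0 0;-1 33 23.5 5.5 0 0 0;-1 33 23.5 5.5 0 0 0;-1 0 0 0 0 0 0'; python3 -c "
from h import *
go(426,-260.6,40,90)
cv2.imwrite('pics/w1.png',grab_frame('wrist')); print(models.search_frame('stamp','wrist'))"
```

```text
time_s: 1.88
ee_pos: [237.5, -523.6, 194.9]
ee_rot: [180.0, 0.0, 90.3]
force: [-0.6, -0.2, 0.0]
gripper_width: 91.1
gripper_force: 0.0
time_s: 3.0
ee_pos: [426.4, -257.8, 150.5]
ee_rot: [-180.0, -0.0, 90.2]
force: [-0.2, 0.0, -0.4]
gripper_width: 91.2
gripper_force: 0.0
t3.00 [ 426.4 -257.8  150.5] [-180.    -0.    90.2] turn z 0.2 shift after turn [-2.8, -0.4, 110.5] w91.2
[{'point': [425.1, -253.1, 64.0], 'p': 0.82}]
```

View pics/w1.png

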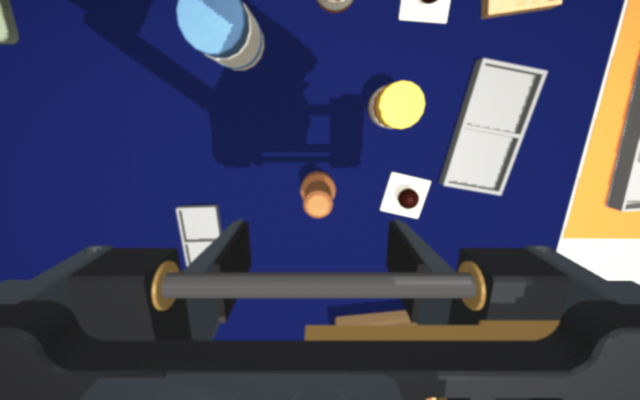

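The wrist view shows the stamp upright between the fingers, its top disc at (318,205) and foot at about (318,184). I'll check its position against that.

```bash
cat >> h.py <<'E'
from scipy.spatial.transform import Rotation as Ro
def wray(px,z,s):
    m=camera_model("wrist");M=np.array(m["mount"]);R=Ro.from_euler("xyz",s["ee_rot"],degrees=True).as_matrix()
    C=R@M[:3,3]+s["ee_pos"];d=R@M[:3,:3]@np.linalg.inv(m["K"])@[px[0],px[1],1]
    return (C+d*(z-C[2])/d[2]).round(1)
E
python3 -c "
from h import *
s=env.state()
print(wray((318,205),75,s),wray((318,188),18,s),wray((318,202),70,s))
print(ray('top',(430,214.8),14),ray('top',(437.5,213.5),72))
print('honey',wray((404,104),64,s))
"
```

```text
[ 424.8 -262.6   75. ] [ 424.7 -259.7   18. ] [ 424.8 -261.    70. ]
[ 424.81547553 -261.12007773   14.        ] [ 426.39794755 -261.46645445   72.        ]
honey [ 505.4 -166.8   64. ]
```

```bash
python3 -m crank '-1 -3.2 -1 50 0 0 0;-1 0 0 40 0 0 0;-1 0 0 20.5 0 0 0;1 0 0 0 0 0 0;1 0 0 0 0 0 0;1 0 0 0 0 0 0;1 0 0 0 0 0 0;1 0 0 0 0 0 0;1 0 0 0 0 0 0' 15; python3 -c "
from h import *
go(628.7,-36.6,150,97.4)"
```

```text
time_s: 4.22
ee_pos: [424.6, -262.9, 40.5]
ee_rot: [180.0, 0.0, 90.0]
force: [0.5, -0.3, 0.1]
gripper_width: 33.8
gripper_force: 0.0
t4.22 [ 424.6 -262.9   40.5] [180.   0.  90.] turn z -7.4 shift after turn [198.1, 231.5, -109.5] w33.8
```

```bash
python3 -m crank '1 0 0 0 0 0 0;1 0 0 0 0 0 0;1 0 0 0 0 0 0;1 0 0 -30 0 0 0;1 0 0 -40 0 0 0;1 0 0 -40 0 0 -7.4;1 0 0 0 0 0 0'; python3 -c "
from h import *
go(628.7,-36.6,150,97.4)"
```

```text
time_s: 5.1
ee_pos: [426.1, -264.0, 153.1]
ee_rot: [179.7, 0.2, 97.4]
force: [0.1, 0.4, -1.4]
gripper_width: 29.6
gripper_force: 15.0
t5.10 [ 426.1 -264.   153.1] [179.7   0.2  97.4] turn z -0.0 shift after turn [199.4, 230.2, 3.1] w29.6
```

```bash
python3 -m crank '1 15 17 0 0 0 0;1 30 34 0 0 0 0;1 35 40 1 0 0 0;1 35 40 1 0 0 0;1 35 40 1 0 0 0;1 30 34 0 0 0 0;1 15 19 0 0 0 0;1 4.4 6.2 0 0 0 0;1 0 0 0 0 0 0;1 0 0 0 0 0 0'; python3 -c "
from h import *
go(628.7,-36.6,44.5,97.4)
s=env.state()
print(models.search_frame('wood_tray','wrist') if grab_frame('wrist') is not None else 0)
cv2.imwrite('pics/w2.png',grab_frame('wrist'))"
```

```text
time_s: 6.35
ee_pos: [626.2, -36.5, 147.0]
ee_rot: [-179.9, 0.0, 97.3]
force: [0.3, -0.4, -0.4]
gripper_width: 29.3
gripper_force: 15.0
t6.35 [626.2 -36.5 147. ] [-179.9    0.    97.3] turn z -0.1 shift after turn [-0.5, 2.5, 102.5] w29.3
[{'point': [624.8, 9.1, 1.6], 'p': 0.6}]
```

View pics/w2.png

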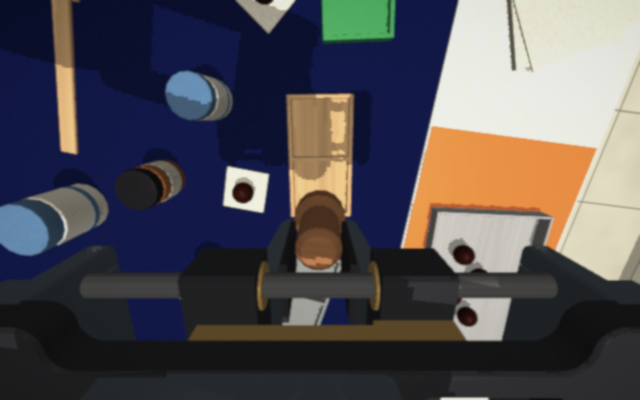

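The stamp is held upright and the wooden tray lies square below it, with the divider at (320,156) and the far corners at (287,94) and (353,94). I lower, release and retreat.

```bash
python3 -c "
from h import *
s=env.state()
print(wray((320,156),14,s))"
python3 -m crank '1 -0.5 2.5 40 0 0 0;1 0 0 35 0 0 0;1 0 0 18 0 0 0;1 0 0 6 0 0 0;1 0 0 2 0 0 0;1 0 0 0 0 0 0;1 0 0 0 0 0 0'; python3 -c "
from h import *
go(628.7,-36.6,44.5,97.4)"
```

```text
[623.6   1.6  14. ]
time_s: 7.38
ee_pos: [630.3, -35.8, 47.3]
ee_rot: [179.9, 0.0, 97.4]
force: [0.2, -0.4, 0.4]
gripper_width: 29.3
gripper_force: 15.0
t7.38 [630.3 -35.8  47.3] [179.9   0.   97.4] turn z -0.0 shift after turn [-0.6, -1.6, 2.8] w29.3
```

```bash
python3 -m crank '1 0 -2 2 0 0 0;1 0 0 1 0 0 0;1 0 0 0 0 0 0'; python3 -m crank '-0.2 0 0 0 0 0 0;-0.2 0 0 0 0 0 0;-0.2 0 0 0 0 0 0;-0.2 0 0 0 0 0 0;-0.2 0 0 -30 0 0 0;-0.5 0 0 -40 0 0 0;-0.5 0 0 -40 0 0 0;-0.5 0 0 0 0 0 0'; python3 -c "
from h import *
go(505,-166.5,150,97.4)"
```

```text
time_s: 7.75
ee_pos: [628.0, -36.0, 44.3]
ee_rot: [179.9, 0.0, 97.4]
force: [-0.1, 0.4, 5.3]
gripper_width: 29.2
gripper_force: 15.0
time_s: 8.75
ee_pos: [630.0, -36.1, 157.1]
ee_rot: [179.6, 0.1, 97.4]
force: [-0.2, -0.9, -0.8]
gripper_width: 68.2
gripper_force: 0.0
t8.75 [630.  -36.1 157.1] [1.796e+02 1.000e-01 9.740e+01] turn z -0.0 shift after turn [-113.2, -140.7, 7.1] w68.2
```

```bash
python3 -m crank '-0.6 -14 -17 0 0 0 0;-0.6 -28 -35 0 0 0 0;-0.6 -28 -35 0 0 0 0;-0.6 -28 -35 0 0 0 0;-0.6 -13 -16 5 0 0 0;-0.6 -2 -2.7 0 0 0 0;-0.6 0 0 0 0 0 0'; python3 -c "
from h import *
go(505,-166.5,34,97.4)
print(models.search_frame('honey_jar','wrist') if grab_frame('wrist') is not None else 0)"
```

```text
time_s: 9.62
ee_pos: [503.1, -165.8, 147.9]
ee_rot: [-180.0, -0.0, 97.4]
force: [0.3, -0.1, -0.9]
gripper_width: 73.1
gripper_force: 0.0
t9.62 [ 503.1 -165.8  147.9] [-180.    -0.    97.4] turn z -0.0 shift after turn [-1.0, 1.8, 113.9] w73.1
[{'point': [505.1, -158.9, 64.9], 'p': 0.97}, {'point': [622.0, 1.4, 3.6], 'p': 0.32}]
```

```bash
python3 -m crank '-0.6 -0.5 1.5 50 0 0 0;-0.6 0 0 40 0 0 0;-0.6 0 0 20 0 0 0;-0.6 0 0 4 0 0 0;1 0 0 0 0 0 0;1 0 0 0 0 0 0;1 0 0 0 0 0 0;1 0 0 0 0 0 0;1 0 0 0 0 0 0;1 0 0 0 0 0 0' 20; python3 -m crank '1 0 0 -20 0 0 0;1 0 0 -40 0 0 0;1 0 0 -45 0 0 0;1 0 0 -10 0 0 0;1 0 0 0 0 0 0'; python3 -c "
from h import *
go(620,33,150,97.4)"
```

```text
time_s: 10.98
ee_pos: [504.6, -166.6, 35.1]
ee_rot: [179.9, 0.0, 97.4]
force: [-0.5, 0.2, 6.4]
gripper_width: 41.9
gripper_force: 20.0
time_s: 11.6
ee_pos: [503.9, -166.3, 148.8]
ee_rot: [-180.0, -0.0, 97.4]
force: [-0.3, -1.1, -2.3]
gripper_width: 42.1
gripper_force: 20.0
t11.60 [ 503.9 -166.3  148.8] [-180.    -0.    97.4] turn z -0.0 shift after turn [182.7, 140.8, -1.2] w42.1
```

```bash
python3 -m crank '1 15 12 0 0 0 0;1 35 27 0 0 0 0;1 40 31 0 0 0 0;1 40 31 0 0 0 0;1 35 26 0 0 0 0;1 14 11 0 0 0 0;1 3.7 2.8 0 0 0 0;1 0 0 0 0 0 0;1 0 0 0 0 0 0'; python3 -c "
from h import *
go(620,33,39,97.4)"
```

```text
time_s: 12.72
ee_pos: [619.8, 31.7, 149.3]
ee_rot: [-180.0, 0.0, 97.3]
force: [-0.4, -0.3, -1.2]
gripper_width: 41.4
gripper_force: 20.0
t12.72 [619.8  31.7 149.3] [-180.     0.    97.3] turn z -0.1 shift after turn [1.3, 0.3, 110.3] w41.4
```

```bash
python3 -m crank '1 1 0 45 0 0 0;1 0 0 40 0 0 0;1 0 0 16 0 0 0;1 0 0 5 0 0 0;1 0 0 2 0 0 0;1 0 0 1 0 0 0;1 0 0 0 0 0 0;1 0 0 0 0 0 0'; python3 -c "
from h import *
go(620,33,39,97.4)"
```

```text
time_s: 13.72
ee_pos: [620.6, 33.9, 40.9]
ee_rot: [179.9, 0.0, 97.4]
force: [0.2, -0.4, -0.5]
gripper_width: 41.8
gripper_force: 20.0
t13.72 [620.6  33.9  40.9] [179.9   0.   97.4] turn z 0.0 shift after turn [-0.9, -0.7, 1.9] w41.8
```

```bash
python3 -m crank '1 0 0 1 0 0 0;1 0 0 1 0 0 0;1 0 0 0 0 0 0'; python3 -m crank '-0.5 0 0 0 0 0 0;-0.5 0 0 0 0 0 0;-0.5 0 0 0 0 0 0;-0.5 0 0 0 0 0 0;-0.5 0 0 -30 0 0 0;-0.5 0 0 -40 0 0 0;-0.5 0 0 -40 0 0 8.6;-0.5 0 0 0 0 0 8.5;-0.5 0 0 0 0 0 0'; python3 -c "
from h import *
go(496,46.4,150,80.3)"
```

```text
time_s: 14.1
ee_pos: [620.4, 33.9, 39.1]
ee_rot: [180.0, 0.0, 97.4]
force: [-2.0, -0.0, 5.1]
gripper_width: 41.9
gripper_force: 20.0
time_s: 15.22
ee_pos: [620.2, 33.9, 148.6]
ee_rot: [180.0, 0.0, 80.4]
force: [-0.1, 0.6, -0.3]
gripper_width: 68.4
gripper_force: 0.0
t15.22 [620.2  33.9 148.6] [180.    0.   80.4] turn z 0.1 shift after turn [-8.6, -124.6, -1.4] w68.4
```

```bash
python3 -m crank '-0.6 -2 -18 0 0 0 0;-0.6 -2 -35 0 0 0 0;-0.6 -2 -35 0 0 0 0;-0.6 -2 -26 0 0 0 0;-0.6 -0.6 -10.6 0 0 0 0;-0.6 0 0 0 0 0 0;-0.6 0 0 0 0 0 0'; python3 -c "
from h import *
go(496,46.4,34,80.3)
s=env.state();cv2.imwrite('pics/w3.png',grab_frame('wrist'));print(models.search_frame('china_jar','wrist'))"
```

```text
time_s: 16.1
ee_pos: [497.1, 46.4, 148.3]
ee_rot: [180.0, -0.0, 80.3]
force: [0.3, -0.9, -0.4]
gripper_width: 73.2
gripper_force: 0.0
t16.10 [497.1  46.4 148.3] [180.   -0.   80.3] turn z 0.0 shift after turn [-0.1, -1.1, 114.3] w73.2
[{'point': [494.3, 50.4, 62.3], 'p': 0.57}]
```

View pics/w3.png

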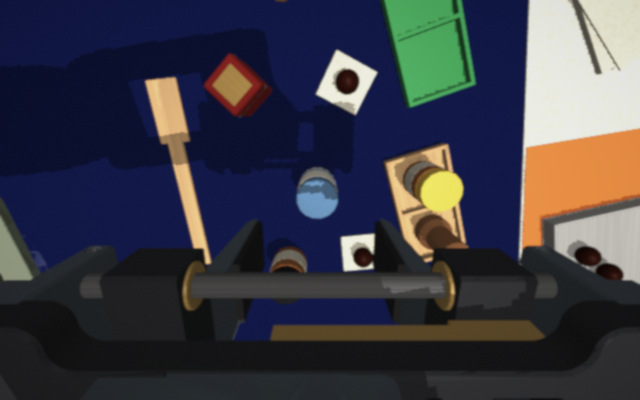

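The china jar sits between the fingers with its lid at (317,198). The honey jar stands upright in the wooden tray at (441,190). I go down and grip.

```bash
python3 -m crank '-0.6 0 -1 50 0 0 0;-0.6 0 0 40 0 0 0;-0.6 0 0 20 0 0 0;-0.6 0 0 4 0 0 0;1 0 0 0 0 0 0;1 0 0 0 0 0 0;1 0 0 0 0 0 0;1 0 0 0 0 0 0;1 0 0 0 0 0 0;1 0 0 0 0 0 0' 20; python3 -m crank '1 0 0 -20 0 0 0;1 0 0 -40 0 0 0;1 0 0 -45 0 0 0;1 0 0 -10 0 0 0;1 0 0 0 0 0 0'; python3 -c "
from h import *
go(628.7,-158.7,150,80.3)"
```

```text
time_s: 17.45
ee_pos: [495.7, 46.6, 35.0]
ee_rot: [179.9, -0.0, 80.3]
force: [-1.0, -0.1, 6.0]
gripper_width: 42.0
gripper_force: 20.0
time_s: 18.08
ee_pos: [494.5, 46.5, 148.8]
ee_rot: [-180.0, 0.0, 80.3]
force: [0.7, 0.7, -2.0]
gripper_width: 42.0
gripper_force: 20.0
t18.07 [494.5  46.5 148.8] [-180.     0.    80.3] turn z -0.0 shift after turn [-179.7, 166.9, -1.2] w42.0
```

```bash
python3 -m crank '1 -15 14 0 0 0 0;1 -33 31 0 0 0 0;1 -37 34 0 0 0 0;1 -37 34 0 0 0 0;1 -36 33 0 0 0 0;1 -15 14 0 0 0 0;1 -6.7 6.9 0 0 0 0;1 0 0 0 0 0 0;1 0 0 0 0 0 0'; python3 -c "
from h import *
go(628.7,-158.7,39,80.3)
s=env.state();cv2.imwrite('pics/w4.png',grab_frame('wrist'))"
```

```text
time_s: 19.2
ee_pos: [628.6, -158.0, 148.9]
ee_rot: [-179.9, -0.0, 80.3]
force: [-0.1, 0.7, -1.1]
gripper_width: 42.2
gripper_force: 20.0
t19.20 [ 628.6 -158.   148.9] [-179.9   -0.    80.3] turn z 0.0 shift after turn [-0.7, 0.2, 109.9] w42.2
```

View pics/w4.png

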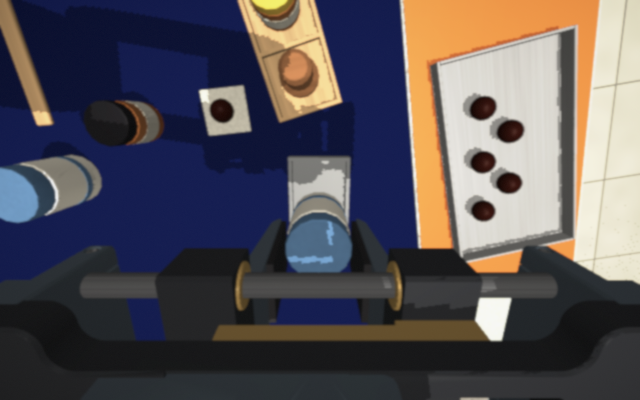

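The jar is held over the metal tray, whose far rim runs from (288,157) to (350,157). The stamp stands in the wooden tray at (297,70). I check the rim position and then lower.

```bash
python3 -c "
from h import *
s=env.state()
print(wray((319,157),14,s),'expect 634.8 -123.2')"
python3 -m crank '1 -0.7 0 45 0 0 0;1 0 0 40 0 0 0;1 0 0 16 0 0 0;1 0 0 5 0 0 0;1 0 0 2 0 0 0;1 0 0 1 0 0 0;1 0 0 0 0 0 0;1 0 0 0 0 0 0'; python3 -c "
from h import *
go(628.7,-158.7,39,80.3)"
```

```text
[ 634.9 -121.8   14. ] expect 634.8 -123.2
time_s: 20.25
ee_pos: [629.4, -159.5, 40.9]
ee_rot: [179.9, 0.0, 80.3]
force: [1.2, -0.0, -1.0]
gripper_width: 41.7
gripper_force: 20.0
t20.25 [ 629.4 -159.5   40.9] [179.9   0.   80.3] turn z -0.0 shift after turn [0.6, -0.8, 1.9] w41.7
```

```bash
python3 -m crank '1 0 0 1 0 0 0;1 0 0 1 0 0 0;1 0 0 0 0 0 0'; python3 -m crank '-0.5 0 0 0 0 0 0;-0.5 0 0 0 0 0 0;-0.5 0 0 0 0 0 0;-0.5 0 0 0 0 0 0;-0.5 0 0 -30 0 0 0;-0.5 0 0 -40 0 0 0;-0.5 0 0 -40 0 0 0;-0.5 0 0 0 0 0 0'; python3 -c "
from h import *
go(495.5,262,150,80.3)"
```

```text
time_s: 20.62
ee_pos: [629.3, -159.5, 39.1]
ee_rot: [180.0, 0.0, 80.3]
force: [-1.5, 0.1, 3.3]
gripper_width: 41.7
gripper_force: 20.0
time_s: 21.62
ee_pos: [631.4, -160.0, 152.3]
ee_rot: [179.5, 0.0, 80.3]
force: [-0.3, 0.1, -0.4]
gripper_width: 68.3
gripper_force: 0.0
t21.62 [ 631.4 -160.   152.3] [179.5   0.   80.3] turn z -0.0 shift after turn [393.1, -205.0, 2.3] w68.3
```

```bash
python3 -m crank '-0.6 25 -13 0 0 0 0;-0.6 45 -23 0 0 0 0;-0.6 52 -27 0 0 0 0;-0.6 52 -27 0 0 0 0;-0.6 52 -27 0 0 0 0;-0.6 52 -27 0 0 0 0;-0.6 50 -27 0 0 0 0;-0.6 42 -22 0 0 0 0;-0.6 18 -9 0 0 0 0;-0.6 5 -3 0 0 0 0'; python3 -m crank '-0.6 0 0 0 0 0 0'; python3 -c "
from h import *
go(495.5,262,30,80.3)
s=env.state();cv2.imwrite('pics/w5.png',grab_frame('wrist'));print(models.search_frame('weight','wrist'))"
```

```text
time_s: 22.88
ee_pos: [492.8, 262.8, 147.5]
ee_rot: [-180.0, 0.1, 80.4]
force: [-1.5, -1.0, 0.3]
gripper_width: 72.8
gripper_force: 0.0
time_s: 23.0
ee_pos: [493.5, 261.6, 148.0]
ee_rot: [-180.0, 0.1, 80.3]
force: [-1.0, 0.4, -0.5]
gripper_width: 72.9
gripper_force: 0.0
t23.00 [493.5 261.6 148. ] [-1.80e+02  1.00e-01  8.03e+01] turn z -0.0 shift after turn [0.7, 1.9, 118.0] w72.9
[]
```

View pics/w5.png

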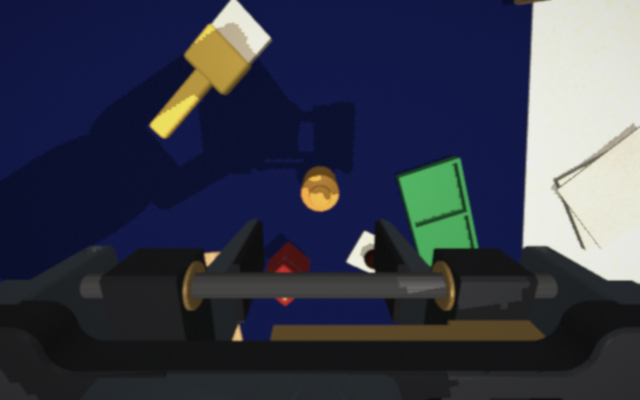

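The brass weight is between the fingers, its top at (320,192), with the tin at (287,275).

```bash
python3 -c "
from h import *
s=env.state()
print(wray((320,193),52,s))"
python3 -m crank '-0.6 0 2 50 0 0 0;-0.6 0 0 40 0 0 0;-0.6 0 0 22 0 0 0;-0.6 0 0 5 0 0 0;1 0 0 0 0 0 0;1 0 0 0 0 0 0;1 0 0 0 0 0 0;1 0 0 0 0 0 0;1 0 0 0 0 0 0;1 0 0 0 0 0 0' 45; python3 -m crank '1 0 0 0 0 0 0;1 0 0 -15 0 0 0;1 0 0 -35 0 0 0;1 0 0 -45 0 0 0;1 0 0 -25 0 0 0;1 0 0 0 0 0 0'; python3 -c "
from h import *
go(617.3,-225.7,150,80.3)"
```

```text
[495.5 265.   52. ]
time_s: 24.35
ee_pos: [495.4, 262.9, 33.8]
ee_rot: [179.9, -0.1, 80.3]
force: [-5.2, -0.7, 13.3]
gripper_width: 19.7
gripper_force: 46.8
time_s: 25.1
ee_pos: [496.3, 262.7, 153.2]
ee_rot: [179.8, -0.1, 80.3]
force: [-0.1, 0.4, -3.6]
gripper_width: 19.3
gripper_force: 45.9
t25.10 [496.3 262.7 153.2] [ 1.798e+02 -1.000e-01  8.030e+01] turn z -0.0 shift after turn [-461.1, 201.5, 3.2] w19.3
```

The width is 19 mm, which doesn't match the 40 mm body. I look before doing anything else.

```bash
python3 -c "
from h import *
a=grab_frame('wrist');b=grab_frame('scene')
b=cv2.resize(b[80:280,350:600],None,fx=2,fy=2)
a=cv2.resize(a,(640,400))
o=np.zeros((600,800,3),np.uint8)
o[:200,:]=0
o[0:200,0:400]=cv2.resize(b,(400,320))[0:200] if 0 else 0
o=np.zeros((600,800,3),np.uint8);o[:400,:500]=b[:400,:500];o[350:600,400:800]=cv2.resize(a,(400,250));
cv2.imwrite('pics/c1.png',o)"
```

```text
(no output)
```

View pics/c1.png

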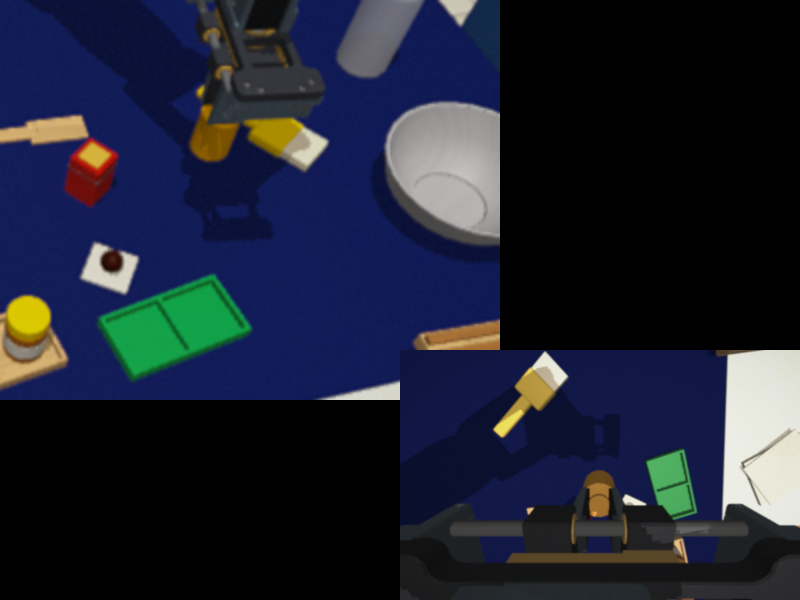

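```bash
python3 -c "
from h import *
a=grab_frame('wrist')[170:360,220:420];b=grab_frame('scene')[85:185,430:530]
cv2.imwrite('pics/c2.png',np.hstack([cv2.resize(a,(420,400),interpolation=2),cv2.resize(b,(380,400),interpolation=2)]))
print(env.state())"
```

```text
{'time_s': 25.3, 'qpos': array([ 2.67264533e+01,  1.88751020e+01,  9.56665193e+01, -1.10758971e-02,
        6.56884747e+01,  3.64341078e+01]), 'qvel': array([ 0.02477077,  0.19140388, -0.21347782, -0.01689518,  0.06551131,
        0.01216454]), 'effort': array([ 2.66822542e-03, -4.35558629e+01, -2.39057153e+01,  7.99101940e-02,
       -2.07617786e-02, -2.00885086e-05]), 'ee_pos': array([494.03432086, 261.56484026, 149.39132114]), 'ee_rot': array([-1.79820862e+02,  1.44759515e-01,  8.02971520e+01]), 'force': array([-0.26375892,  0.0855154 , -4.39488732]), 'torque': array([-1.53002105e-02, -6.40745487e-02, -4.07636852e-05]), 'gripper_force': 45.877618943870715, 'gripper_width': 19.36995116533653}
```

View pics/c2.png

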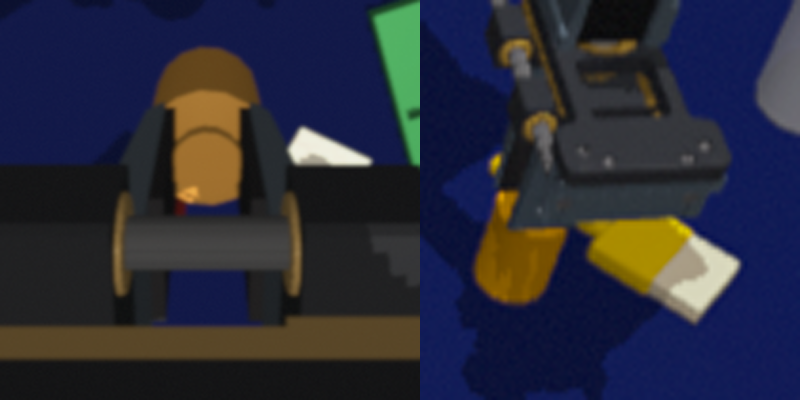

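```bash
python3 -c "
from h import *
m=camera_model('scene')
for z in (86,100,115):
  for dx,dy in ((0,0),(19,-4)):
    q=m['R']@np.array([494+dx,263+dy,z])+m['t'];p=m['K']@q;print(z,dx,(p[:2]/p[2]).round(1))"
```

```text
86 0 [449.7 162. ]
86 19 [451.5 169.1]
100 0 [451.3 157.8]
100 19 [453.1 164.9]
115 0 [453.  153.2]
115 19 [454.9 160.4]
```

The images put the weight's underside near z≈117, about where a body grip would leave it, but the width reading is wrong for that. I set it back down gently and regrip with less force.

```bash
python3 -m crank '1 0 0 25 0 0 0;1 0 0 15 0 0 0;1 0 0 5 0 0 0;1 0 0 0 0 0 0'; python3 -m crank '1 0 0 15 0 0 0;1 0 0 5 0 0 0;1 0 0 0 0 0 0';  python3 -m crank '1 0 0 15 0 0 0;1 0 0 5 0 0 0;1 0 0 0 0 0 0'
```

```text
time_s: 25.8
ee_pos: [495.2, 262.2, 105.9]
ee_rot: [-180.0, 0.0, 80.3]
force: [0.8, -0.2, -4.4]
gripper_width: 19.5
gripper_force: 45.9
time_s: 26.18
ee_pos: [494.8, 262.0, 85.8]
ee_rot: [-179.9, 0.0, 80.3]
force: [-0.5, 0.2, -4.2]
gripper_width: 19.1
gripper_force: 45.9
time_s: 26.55
ee_pos: [494.8, 261.9, 65.6]
ee_rot: [-179.9, 0.1, 80.3]
force: [-0.6, 0.3, -3.6]
gripper_width: 19.4
gripper_force: 45.9
```

```bash
python3 -m crank '1 0 0 10 0 0 0;1 0 0 5 0 0 0;1 0 0 0 0 0 0'
```

```text
time_s: 26.92
ee_pos: [494.8, 262.0, 50.7]
ee_rot: [-179.9, 0.0, 80.3]
force: [0.2, -0.0, -3.9]
gripper_width: 19.1
gripper_force: 45.9
```

```bash
python3 -m crank '1 0 0 8 0 0 0;1 0 0 4 0 0 0;1 0 0 0 0 0 0'; python3 -m crank '1 0 0 2 0 0 0;1 0 0 2 0 0 0;1 0 0 0 0 0 0'
```

```text
time_s: 27.3
ee_pos: [494.9, 262.0, 38.8]
ee_rot: [-180.0, 0.0, 80.3]
force: [-0.3, -0.1, -4.3]
gripper_width: 19.6
gripper_force: 45.9
time_s: 27.68
ee_pos: [495.1, 262.1, 35.2]
ee_rot: [-180.0, 0.0, 80.3]
force: [0.6, 0.6, -3.5]
gripper_width: 19.2
gripper_force: 45.9
```

```bash
python3 -m crank '1 0 0 1.5 0 0 0;1 0 0 0 0 0 0;1 0 0 0 0 0 0'; python3 -m crank '-0.6 0 0 0 0 0 0;-0.6 0 0 0 0 0 0;-0.6 0 0 0 0 0 0;-0.6 0 0 0 0 0 0;-0.6 0 0 0 0 0 0' 20; python3 -m crank '1 0 0 1 0 0 0;1 0 0 0 0 0 0;1 0 0 0 0 0 0;1 0 0 0 0 0 0;1 0 0 0 0 0 0;1 0 0 0 0 0 0;1 0 0 0 0 0 0' 20
```

```text
time_s: 28.05
ee_pos: [495.4, 262.2, 33.9]
ee_rot: [180.0, -0.0, 80.3]
force: [0.3, -0.4, -3.8]
gripper_width: 19.8
gripper_force: 46.0
time_s: 28.68
ee_pos: [495.3, 262.2, 33.9]
ee_rot: [180.0, 0.0, 80.3]
force: [0.1, 0.0, -0.0]
gripper_width: 66.2
gripper_force: 0.0
time_s: 29.55
ee_pos: [495.5, 262.6, 33.9]
ee_rot: [180.0, -0.1, 80.3]
force: [-1.2, -0.6, 6.0]
gripper_width: 20.4
gripper_force: 20.4
```

The weight lifts as before: centred, upright and held firmly, with the load on the wrist. Whatever the width reading means, the grip is repeatable, so I carry it on with a firmer grip.

```bash
python3 -m crank '1 0 0 0 0 0 0;1 0 0 0 0 0 0;1 0 0 -10 0 0 0;1 0 0 -30 0 0 0;1 0 0 -45 0 0 0;1 0 0 -25 0 0 0;1 0 0 -8 0 0 0;1 0 0 0 0 0 0' 45; python3 -c "
from h import *
go(617.3,-226.5,150,80.3)"
```

```text
time_s: 30.55
ee_pos: [494.8, 262.0, 150.3]
ee_rot: [-180.0, 0.0, 80.3]
force: [0.1, 0.8, -4.8]
gripper_width: 19.3
gripper_force: 45.7
t30.55 [494.8 262.  150.3] [-180.     0.    80.3] turn z -0.0 shift after turn [-460.8, 203.0, 0.3] w19.3
```

```bash
python3 -m crank '1 -20 9 0 0 0 0;1 -42 18.5 0 0 0 0;1 -42 18.5 0 0 0 0;1 -42 18.5 0 0 0 0;1 -42 18.5 0 0 0 0;1 -42 18.5 0 0 0 0;1 -42 18.5 0 0 0 0;1 -42 18.5 0 0 0 0;1 -42 18.5 0 0 0 0;1 -42 18.5 0 0 0 0'; python3 -m crank '1 -40 18 0 0 0 0;1 -18 8 0 0 0 0;1 -5 1.5 0 0 0 0;1 0 0 0 0 0 0;1 0 0 0 0 0 0';python3 -c "
from h import *
go(617.3,-226.5,38,80.3)
cv2.imwrite('pics/w6.png',grab_frame('wrist'))"
```

```text
time_s: 31.8
ee_pos: [600.3, -160.8, 148.5]
ee_rot: [-179.8, -0.0, 80.3]
force: [0.6, -0.2, -3.4]
gripper_width: 19.3
gripper_force: 47.1
time_s: 32.42
ee_pos: [617.4, -224.9, 150.8]
ee_rot: [-180.0, -0.0, 80.4]
force: [-0.0, 1.1, -3.6]
gripper_width: 19.1
gripper_force: 47.8
t32.42 [ 617.4 -224.9  150.8] [-180.    -0.    80.4] turn z 0.1 shift after turn [-1.6, 0.2, 112.8] w19.1
```

View pics/w6.png

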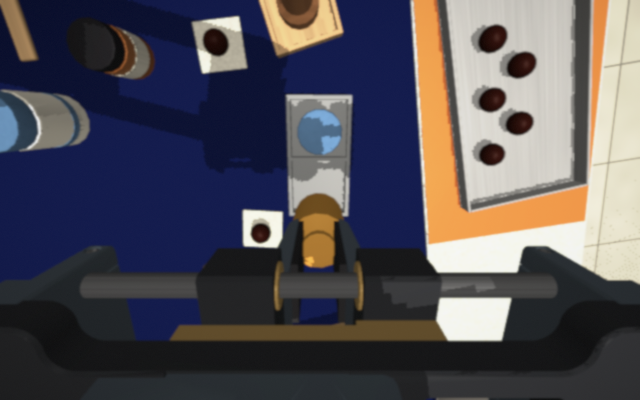

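The weight hangs straight over the empty compartment of the metal tray, and the china jar stands in the other one at (320,131). I lower in small steps.

```bash
python3 -m crank '1 -1.2 0 45 0 0 0;1 0 0 40 0 0 0;1 0 0 18 0 0 0;1 0 0 4 0 0 0;1 0 0 0 0 0 0;1 0 0 0 0 0 0'; python3 -m crank '1 0 0 3 0 0 0;1 0 0 2 0 0 0;1 0 0 0 0 0 0;1 0 0 0 0 0 0';python3 -c "
from h import *
go(617.3,-226.5,38,80.3)"
```

```text
time_s: 33.22
ee_pos: [618.7, -228.0, 45.7]
ee_rot: [179.8, 0.0, 80.3]
force: [0.4, -0.0, -4.0]
gripper_width: 19.2
gripper_force: 47.8
time_s: 33.72
ee_pos: [617.5, -227.6, 38.8]
ee_rot: [180.0, 0.0, 80.3]
force: [0.4, 0.8, -5.2]
gripper_width: 19.2
gripper_force: 47.8
t33.73 [ 617.5 -227.6   38.8] [180.    0.   80.3] turn z -0.0 shift after turn [1.1, -0.3, 0.8] w19.2
```

```bash
python3 -m crank '1 0 0 1 0 0 0;1 0 0 0 0 0 0'; python3 -m crank '1 0 0 1 0 0 0;1 0 0 0 0 0 0'; python3 -m crank '1 0 0 1 0 0 0;1 0 0 0 0 0 0' | grep -A1 -e ee_pos -e force
```

```text
time_s: 33.98
ee_pos: [617.6, -227.7, 38.0]
ee_rot: [180.0, 0.0, 80.3]
force: [0.2, -0.4, -3.8]
gripper_width: 19.3
gripper_force: 48.0
time_s: 34.22
ee_pos: [617.7, -227.8, 37.9]
ee_rot: [179.9, 0.0, 80.3]
force: [-1.6, 0.9, 4.5]
gripper_width: 19.3
gripper_force: 49.5
ee_pos: [617.7, -227.8, 37.9]
ee_rot: [179.9, 0.0, 80.3]
force: [-2.9, 0.7, 9.3]
gripper_width: 19.2
gripper_force: 50.6
```

```bash
python3 -m crank '-0.4 0 0 -2 0 0 0;-0.4 0 0 0 0 0 0;-0.4 0 0 0 0 0 0;-0.4 0 0 0 0 0 0;-0.4 0 0 0 0 0 0;-0.4 0 0 -30 0 0 0;-0.4 0 0 -40 0 0 0;-0.6 0 0 -40 0 0 -9;-0.6 0 0 0 0 0 -9;-0.6 0 0 0 0 0 -9'; python3 -m crank '-0.6 0 0 0 0 0 -9;-0.6 0 0 0 0 0 -9;-0.6 0 0 0 0 0 0';  python3 -c "
from h import *
go(437.3,162.5,150,125.2)"
```

```text
time_s: 35.72
ee_pos: [617.7, -227.6, 148.6]
ee_rot: [179.9, 0.1, 107.6]
force: [1.3, -0.6, 0.1]
gripper_width: 72.9
gripper_force: 0.0
time_s: 36.1
ee_pos: [617.4, -227.6, 147.8]
ee_rot: [-180.0, -0.0, 125.2]
force: [-0.1, 0.1, -0.8]
gripper_width: 73.3
gripper_force: 0.0
t36.10 [ 617.4 -227.6  147.8] [-180.    -0.   125.2] turn z -0.0 shift after turn [422.6, 77.7, -2.2] w73.3
```

```bash
python3 -m crank '-0.6 22 4 0 0 0 0;-0.6 45 8.3 0 0 0 0;-0.6 50 9.2 0 0 0 0;-0.6 50 9.2 0 0 0 0;-0.6 50 9.2 0 0 0 0;-0.6 50 9.2 0 0 0 0;-0.6 50 9.2 0 0 0 0;-0.6 50 9.2 0 0 0 0;-0.6 35 6.2 0 0 0 0;-0.6 15 3 0 0 0 0'; python3 -m crank '-0.6 5.6 1 0 0 0 0;-0.6 0 0 0 0 0 0;-0.6 0 0 0 0 0 0'; python3 -c "
from h import *
go(437.3,162.5,34,125.2)
s=env.state();a=grab_frame('wrist');cv2.imwrite('pics/w7.png',a);print(models.search_frame('tin','wrist'))
"
```

```text
time_s: 37.35
ee_pos: [438.4, 158.4, 148.0]
ee_rot: [180.0, 0.0, 125.3]
force: [-0.1, -0.9, -0.0]
gripper_width: 72.8
gripper_force: 0.0
time_s: 37.72
ee_pos: [437.2, 161.4, 147.8]
ee_rot: [-180.0, 0.0, 125.2]
force: [0.5, 0.0, 0.4]
gripper_width: 72.8
gripper_force: 0.0
t37.73 [437.2 161.4 147.8] [-180.     0.   125.2] turn z 0.0 shift after turn [0.8, 0.7, 113.8] w72.8
[{'point': [437.0, 172.7, 62.4], 'p': 0.73}]
```

View pics/w7.png

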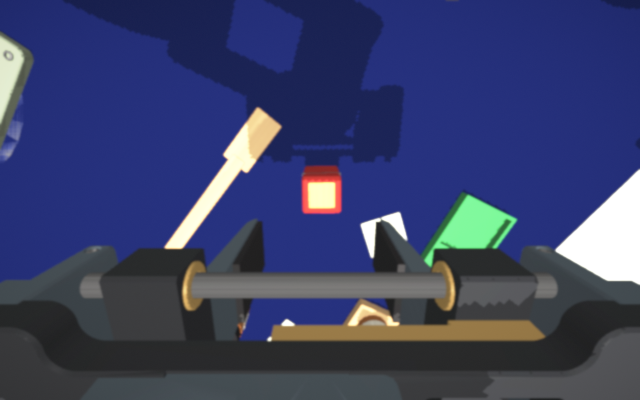

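The tin lies square between the fingers, its lid patch at (321,195).

```bash
python3 -c "
from h import *
print(wray((321.5,195),62,env.state()))"; python3 -m crank '-0.6 1 1 50 0 0 0;-0.6 0 0 40 0 0 0;-0.6 0 0 20 0 0 0;-0.6 0 0 4 0 0 0;1 0 0 0 0 0 0;1 0 0 0 0 0 0;1 0 0 0 0 0 0;1 0 0 0 0 0 0;1 0 0 0 0 0 0;1 0 0 0 0 0 0' 20; python3 -m crank '1 0 0 0 0 0 0;1 0 0 -20 0 0 0;1 0 0 -40 0 0 0;1 0 0 -45 0 0 8.7;1 0 0 -10 0 0 8.7;1 0 0 0 0 0 8.6;1 0 0 0 0 0 0'; python3 -c "
from h import *
go(641,160,150,99.2)"
```

```text
[437.4 167.6  62. ]
time_s: 39.08
ee_pos: [437.6, 163.8, 34.4]
ee_rot: [179.9, 0.0, 125.3]
force: [-0.2, 0.2, 5.3]
gripper_width: 39.6
gripper_force: 20.0
time_s: 39.95
ee_pos: [436.3, 163.4, 148.4]
ee_rot: [-179.9, 0.0, 99.4]
force: [-0.1, -0.2, -1.7]
gripper_width: 39.6
gripper_force: 19.9
t39.95 [436.3 163.4 148.4] [-179.9    0.    99.4] turn z 0.2 shift after turn [-36.1, 201.6, -1.6] w39.6
```

```bash
python3 -m crank '1 -3 15 0 0 0 0;1 -6 34 0 0 0 0;1 -7 42 0 0 0 0;1 -7 42 0 0 0 0;1 -7 40 0 0 0 0;1 -4 20 0 0 0 0;1 -3 8.6 0 0 0 0;1 0 0 0 0 0 0;1 0 0 0 0 0 0'; python3 -c "
from h import *
go(641,159,39,99.2)
cv2.imwrite('pics/w8.png',grab_frame('wrist'))"
```

```text
time_s: 41.08
ee_pos: [641.0, 159.6, 148.8]
ee_rot: [-179.9, 0.0, 99.3]
force: [0.2, 0.1, -1.7]
gripper_width: 40.0
gripper_force: 19.9
t41.08 [641.  159.6 148.8] [-179.9    0.    99.3] turn z 0.1 shift after turn [-0.6, -0.1, 109.8] w40.0
```

View pics/w8.png

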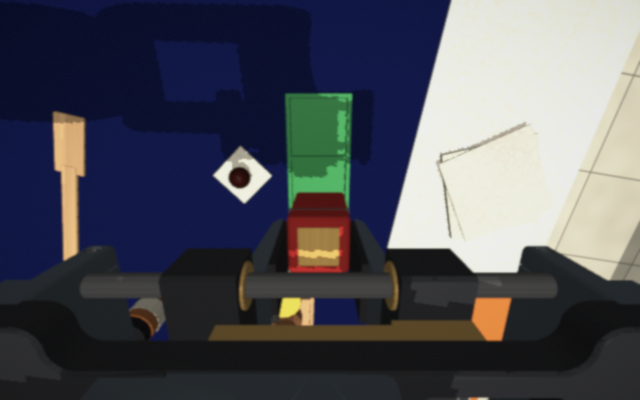

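The tin is held square over the green tray, with the divider at (319,156). I lower it.

```bash
python3 -m crank '1 -0.6 0 45 0 0 0;1 0 0 40 0 0 0;1 0 0 16 0 0 0;1 0 0 5 0 0 0;1 0 0 2 0 0 0;1 0 0 0 0 0 0;1 0 0 0 0 0 0'; python3 -m crank '1 0 0 1 0 0 0;1 0 0 1 0 0 0;1 0 0 0 0 0 0'
```

```text
time_s: 42.0
ee_pos: [642.6, 159.2, 41.9]
ee_rot: [179.9, -0.0, 99.3]
force: [0.3, -0.7, -1.2]
gripper_width: 40.0
gripper_force: 19.9
time_s: 42.38
ee_pos: [641.8, 159.1, 38.7]
ee_rot: [-180.0, 0.0, 99.3]
force: [0.8, 0.4, -1.3]
gripper_width: 40.0
gripper_force: 19.9
```

```bash
python3 -m crank '1 0 0 1 0 0 0;1 0 0 0.5 0 0 0;1 0 0 0 0 0 0'; python3 -m crank '-0.5 0 0 0 0 0 0;-0.5 0 0 0 0 0 0;-0.5 0 0 0 0 0 0;-0.5 0 0 0 0 0 0;-0.5 0 0 -30 0 0 0;-0.5 0 0 -40 0 0 0;-0.5 0 0 -40 0 0 0;-0.5 0 -60 0 0 0 0;-0.5 0 -60 0 0 0 0;-0.5 0 -60 0 0 0 0'; python3 -m crank '-0.5 0 -60 -20 0 0 0;-0.5 0 0 0 0 0 0'; python3 - <<'E'
from h import *
a=grab_frame('top')
for n,t in [("honey_jar",(620,33)),("stamp",(628.7,-36)),("weight",(617,-227)),("china_jar",(629,-160)),("tin",(641,160)),("old_jar",(441,-50))]:
    print(n,t,[np.round(d["point"]) for d in models.search_frame(n,"top")[:3]])
b=grab_frame('scene')
cv2.imwrite('pics/f.png',np.vstack([cv2.resize(a[90:220,180:460],None,fx=2,fy=2),cv2.resize(b[140:300,190:470],None,fx=2,fy=2)]))
E
```

```text
time_s: 42.75
ee_pos: [642.1, 159.1, 38.5]
ee_rot: [180.0, -0.0, 99.3]
force: [-1.6, -0.4, 5.5]
gripper_width: 40.0
gripper_force: 19.9
time_s: 44.0
ee_pos: [462.5, 129.7, 147.3]
ee_rot: [180.0, -0.0, 99.3]
force: [-0.4, -0.5, 0.8]
gripper_width: 68.1
gripper_force: 0.0
time_s: 44.25
ee_pos: [402.8, 119.9, 168.4]
ee_rot: [179.9, -0.0, 99.3]
force: [0.8, -0.3, -0.3]
gripper_width: 68.6
gripper_force: 0.0
honey_jar (620, 33) [array([618.,  31.,  68.])]
stamp (628.7, -36) [array([617., -35.,  64.])]
weight (617, -227) [array([ 613., -225.,   52.]), array([628., 211.,   9.]), array([638., 155.,  65.])]
china_jar (629, -160) [array([ 624., -150.,   65.]), array([ 342., -100.,   82.])]
tin (641, 160) [array([638., 156.,  62.])]
old_jar (441, -50) [array([443., -49.,  69.])]
```

View pics/f.png

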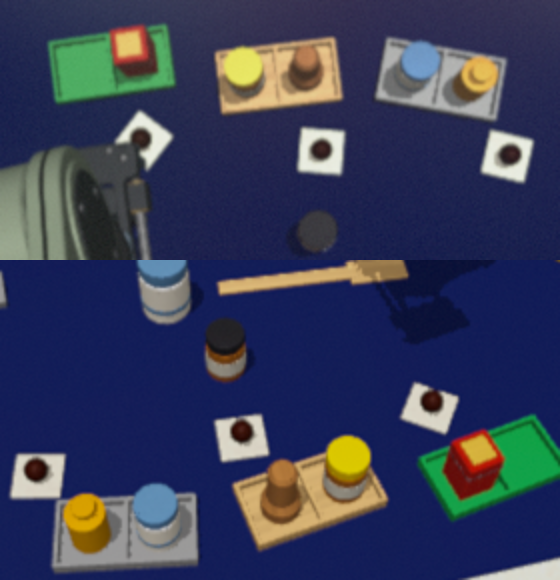

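All five stand upright in their own compartments, the black-lidded jar has not moved, and the gripper is clear. I hand in.

```bash
python3 -c "
from h import *
print(env.job_done())"
```

```text
the job is handed in; nothing more can be done
None
```

The three kits are made up and the job is handed in: in the final pictures all five things stand upright in compartments of their own and the black-lidded jar is where it was, but no verdict came back.

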